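# Key up a plaster cup mould and hold the cradle's sprung jaw open

## Robot

A 6-joint arm with a two-finger parallel gripper is mounted at the origin on the work surface. World frame = base frame: x ahead of the robot, y to its left, z up, the work surface at z = 0. Lengths are in m, angles in degrees, forces in N, time in s.
With the tool pointing down it reaches from about 0.4 to 0.825 m from the base axis. Payload 7 kg.
Tool frame: the origin (TCP) lies midway between the tips of the shut fingers; the grasp point (between the pads) lies hold_point_z behind it (hold_point_z is the distance from the TCP to the grasp point, in m); z points along the fingers, y is the line along which they close (so a half turn about z gives the same grasp; the last joint's range is limited). The gripper opens to 88 mm and grips with 3 to 60 N. Pads are 19 mm wide; open, the fingers measure 130 mm over their backs; the gripper's body (78 mm by 193 mm) begins 47 mm behind the grasp point.
Start: joints at [84.059, 20.546, 0.682, 0, -70.136, -16.507], TCP at [0.258, 0.624, 0.227] pointing down, gripper open.
Joint ranges: [-176.03, 176.03], [-82.01, 121.73], [-58.28, 71.71], [-173.87, 95.51], [-174.79, -0.11], [-173.66, 173.66]. Speed limits (degrees/s): [136.94, 136.94, 172.46, 180, 180, 180].

## Interface

Orientations are given as [roll, pitch, yaw] about the fixed x, y, z axes, in that order (R = Rz(yaw) Ry(pitch) Rx(roll)).
In Python, from plant import * gives the robot as it stands.
- The arm moves only by the tool step_arm, never from a script. Its argument "steps" is a list that holds one entry, the list of rows, each a list of 6 numbers: the shift along the tool's x, y, z scaled (see below), then the turn, a rotation vector about the tool's x, y, z scaled (see below). In form: [[[tx, ty, tz, wx, wy, wz], ...]]. A call has 1 to 20 rows; each row is the pose to reach, as a shift and turn from the pose commanded when the call began, along the tool's axes at that moment; what a row does not reach only later rows make up. The controller multiplies each number of a shift by 100 mm and each number of a turn by 0.5 rad. A row lasts 1/10 s, in which the tool goes at most 50 mm and 8.59 degrees, less where a joint would pass 70% of its speed; a pose out of reach is approached as far as the arm can. A call with a number of a shift or a turn outside -1 to 1 is refused whole. A call with a gripper value outside its range is refused whole. "jaw" is the closure in counts, from 0 (fully open) to 255 (shut), set as the call begins (left out, the last holds). The fingers move at their own pace and stop on an object; the grip force is fixed at half the most. Time passes only in rows, so rows that repeat a pose let the fingers close. It gives the time, the measured TCP pose, the force, the opening and the grip force at its end, in the units of the state.
- get_obs(): the state, without advancing time (a new reading comes with each control period).
- snapshot(name): name is "scene" or "top" or "wrist"; returns (picture, depth): 480x640x3 uint8, red, green, blue; 480x640 float32, m along the optical axis (not along the pixel's ray), 0 where there is no reading.
- calibration(name): a dict with "mtx" (3x3 intrinsics, pixels), "rvec" (rotation vector, rad) and "tvec" (3), from world to camera coordinates, as OpenCV has them. Camera axes: x right, y down, z forward; pixel columns grow to the right and rows downward; lengths in m; the calibration is good to about 2 mm. A picture is of the moment at which its call begins: read the wrist's pose just before it. calibration takes no time and is no camera call; for the wrist camera it gives the pose at the moment of the call.
- close_job(): hands the job in; it is judged then, once.
The state is a dict: "clock": time; "joint_pos": joint angles; "qvel": joint speeds; "tau": joint torques, N m; "tool_pos": TCP position; "orientation": TCP orientation; "force": force on the tool from outside, world axes, zero at the start; "moment": the same for the moment, N m; "opening": finger opening in m; "gripper_force": force on a finger pad.
Only numpy, scipy, OpenCV 4.12 (cv2) and the standard library are available. Lean on these libraries where they do the work, as an engineer would, in place of code of your own. Each camera call takes 0.05 s, during which the arm holds its last target. There are 200 camera calls.

## Task

Get the cup mould in the closing cradle ready for its front half: drop the two brass keys into the sockets of the plaster base, the thick one in the wide socket and the slim one in the narrow socket, each upright and right down. Then draw the sprung jaw back by its handle until its pointer is in line with the pointer of the index clamp, without letting the jaw snap back, and keep holding it there for your colleague to lower the front half in: the job finishes while you hold the handle. Leave the other things on the table where they are.

Things in the scene. Friction and masses are not known exactly. Their poses are not given: they have to be found in the camera images.
- cradle: Grey steel mould-closing cradle fixed to the table: bed plate 315 x 235 mm, its top at height 20 mm. Origin on the table under the cup mould's axis; z up, x from the jaw handle towards the fixed fence (fence at x = +80 to +98 mm, to height 120 mm), so the jaw is drawn back along the cradle's -x; y across
- mould_base (a point): centre of the flat top, at height 65 mm, of the white plaster mould base (160 x 130 mm) lying on the bed over the cradle's origin. On its +x half stands the rear mould half: x = 0 to +80 mm, 130 mm wide, top at height 125 mm. The -x half is free and has the two sockets. A foot boss 59 mm across, 4 mm high, lies in the middle
- bracket (a point): centre of the top edge, at height 120 mm, of the fixed end bracket: upright grey plate 144 mm wide, x = -155 to -170 mm in the cradle's frame. Two spring barrels of 27 mm diameter at y = +55 and -55 mm run outwards from it, at height 92 mm, to x = -215 mm
- socket_wide (a point): centre of the mouth of the wide socket, at the top of the plaster base (height 65 mm): round blind hole 33 mm across and 26 mm deep with a 3 mm chamfer, at x = -40, y = +42 mm in the cradle's frame; axes as the cradle's
- socket_slim (a point): centre of the mouth of the narrow socket, at the top of the plaster base (height 65 mm): round blind hole 23 mm across and 26 mm deep with a 3 mm chamfer, at x = -40, y = -42 mm in the cradle's frame; axes as the cradle's
- key_thick: thick brass key: plain round dowel pin 30 mm in diameter and 60 mm long, ends chamfered 3 mm, about 0.33 kg, standing upright on the table. Origin at the centre of its underside, z along its axis (up). Seated, it stands 34 mm out of its socket
- key_slim: slim brass key: the same but 20 mm in diameter, about 0.15 kg, 60 mm long, standing upright. Origin at the centre of its underside, z up
- jaw (a joint): travel of the sprung jaw in m: 0 = at rest (springs push it there), growing as it is drawn back along the cradle's -x, hard stop at 0.055. Springs pull back with 6 N at rest, 180 N/m more (about 13 N at the mark), friction 1 N. The jaw is an upright aluminium plate 180 mm wide, heights 70 to 115 mm, across the base, its face at x = -78 mm at rest
- handle: the jaw's handle: black round grip sleeve, 20 mm in diameter, 80 mm long, turning on a cross bar that joins two 12 mm rods at y = +55 and -55 mm. Origin at the sleeve's centre, height 92 mm, x = -245 mm in the cradle's frame at rest; its y (and axis) is the cradle's y. Moves with the jaw. Nothing is under it and between the rods the bracket is 65 mm away
- jaw_pointer (a point): tip of the small dark pointer, 3 mm wide, on the cradle's -y side of the jaw, in the middle of the jaw's 36 mm long slide shoe, at height 40 mm, pointing to the cradle's -y; at x = -85 mm in the cradle's frame at rest, moving with the jaw
- index_tip (a point): the mark: tip of the 3 mm wide pointer of the index clamp, a dark steel block 20 x 16 x 20 mm with a black thumbscrew; pointer and screw are in its middle. Fixed on the graduated bar along the bed's -y edge. The tip, at height 40 mm, points to the cradle's +y, 30 to 44 mm from the jaw's pointer at rest along the cradle's -x; axes as the cradle's
- front_half: bystander: the front half of the plaster mould, 80 x 130 x 60 mm, half-round cavity, lying by. Origin at the middle of the joint face's lower edge
- plug: bystander: white plaster disc, 80 mm across, 30 mm high. Origin at the centre of its underside
- tin: bystander: flat round dark tin, 52 mm across, 24 mm high. Origin at the centre of its underside
- stopper: bystander: turned wooden stopper with a waist and a round knob, 42 mm across, 62 mm high. Origin at the centre of its underside
- scraper: bystander: wooden-handled scraper, 200 mm long, lying flat along its x. Origin under its middle
- bowl: bystander: white plastic bowl, 124 mm across, 55 mm high. Origin at the centre of its underside
There are look-alikes about, which are no part of the job. Leave any purple look-alike of the key_thick alone.

How it is judged:
By the outcome, as a careful person would: the job done as asked, in the order asked, and still so for the second after the job is handed in, while the arm keeps its last pose, push and grip.
It also fails if it takes over 72 s, if anything falls off the work surface, if the arm or the gripper's body presses on something with over 40 N, if the wrist force passes 120 N, or if a joint passes its speed limit or range.

## Working session

There is one attempt and no reset: what is moved stays moved. The work goes in short steps, Python scripts to look and compute and a tool call to move; the robot and the scene stay as the last step left them, time stands still between calls to the robot, and variables do not carry over. Pictures are saved under pics/ and viewed, at most 10 in all, crops included, and the job is handed in when it is done.

Besides the shell and the picture viewer there is one more tool, called after "Emit:" as name([rows], argument=value, ...), one row to a line, values as JSON. step_arm: Moves the arm, as the interface text tells. Its arguments: {"type":"object","properties":{"steps":{"type":"array","items":{"type":"array","items":{"type":"array","items":{"type":"number","minimum":-1,"maximum":1}}}},"jaw":{"type":"number"}},"required":["steps"]}

```bash
ls; mkdir -p pics; python3 - <<'E'
from plant import *
import cv2,numpy as np
o=get_obs(); print(o)
for n in ("top","scene"):
    p,d=snapshot(n); cv2.imwrite(f"pics/{n}0.png",p[:,:,::-1]); np.savez(f"pics/{n}0.npz",p=p,d=d,**{k:np.array(v) for k,v in calibration(n).items()})
    print(calibration(n))
E
```

```text
pics
{'clock': 0.0, 'joint_pos': array([ 8.40594383e+01,  2.05912935e+01,  6.35141453e-01, -2.01085735e-02,
       -7.01349720e+01, -1.65071377e+01]), 'qvel': array([-0.05122911, -0.0785916 ,  0.02348234,  0.00966447,  0.02812817,
        0.00422414]), 'tau': array([ 1.37497897e-03, -5.82713807e+01,  2.93048555e+01,  6.99732408e+00,
        7.06541701e-03, -1.47426081e-04]), 'tool_pos': array([0.25757934, 0.6234101 , 0.2256347 ]), 'orientation': array([ 1.79907260e+02, -7.76970523e-03, -2.24545411e+01]), 'force': array([ 0.02005414, -0.13449337, -0.10852467]), 'moment': array([0.00073045, 0.00482382, 0.01389182]), 'gripper_force': 0.0, 'opening': 0.08791122950838737}
{'mtx': array([[474.87375082,   0.        , 322.30161629],
       [  0.        , 474.87375082, 247.23189374],
       [  0.        ,   0.        ,   1.        ]]), 'rvec': array([ 2.12597895, -2.18313486,  0.10842056]), 'tvec': array([0.07315354, 0.54186365, 1.25010859])}
{'mtx': array([[581.7767985 ,   0.        , 320.44070454],
       [  0.        , 581.7767985 , 233.59796696],
       [  0.        ,   0.        ,   1.        ]]), 'rvec': array([ 2.04591499,  1.05379909, -0.53191034]), 'tvec': array([-0.35588013, -0.18079825,  1.75245779])}
```

View pics/top0.png

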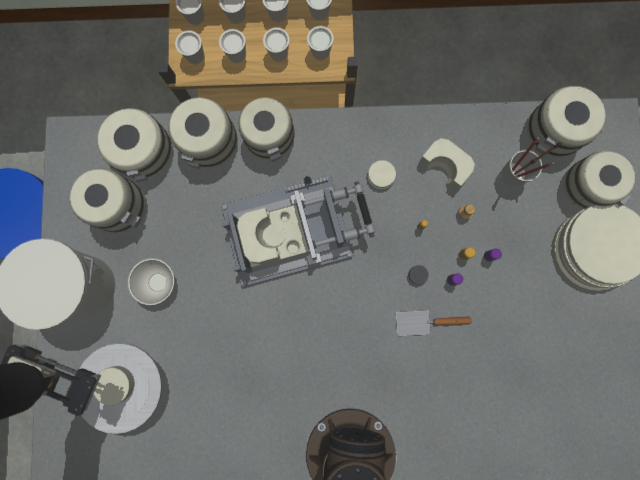

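View pics/scene0.png

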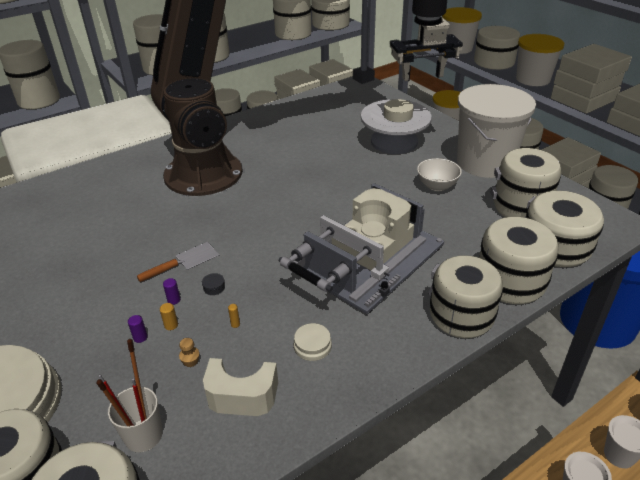

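The top view shows the slim key at (423,224), the thick brass key at (469,253), the stopper at (466,211) and the purple look-alikes at (456,280) and (493,255). The cradle is around (295,230) with its handle at (364,208), so its +x runs roughly along world +y. The scene view agrees.

```bash
cat > h.py <<'E'
import cv2,numpy as np
def load(n): return dict(np.load(f"pics/{n}.npz"))
def snap(n,name):
    from plant import snapshot,calibration
    c=calibration(n); p,d=snapshot(n)
    cv2.imwrite(f"pics/{name}.png",p[:,:,::-1]); np.savez(f"pics/{name}.npz",p=p,d=d,**{k:np.array(v) for k,v in c.items()})
    return load(name)
def cloud(s):
    d=s['d']; v,u=np.mgrid[:480,:640]; K=s['mtx']
    P=np.stack([(u-K[0,2])/K[0,0]*d,(v-K[1,2])/K[1,1]*d,d],-1)
    R=cv2.Rodrigues(s['rvec'])[0]
    W=(P-s['tvec'])@R; W[d==0]=np.nan; return W
def plane(s,u,v,z):
    K=s['mtx'];R=cv2.Rodrigues(s['rvec'])[0]
    r=R.T@np.array([(u-K[0,2])/K[0,0],(v-K[1,2])/K[1,1],1]); c=-R.T@s['tvec']
    return c+r*(z-c[2])/r[2]
def proj(s,P): return cv2.projectPoints(np.array(P,float).reshape(-1,3),s['rvec'],s['tvec'],s['mtx'],None)[0][:,0]
def brass(s,W=None):
    hsv=cv2.cvtColor(s['p'],cv2.COLOR_RGB2HSV)
    m=cv2.inRange(hsv,(12,150,90),(28,255,255)); n,l,st,c=cv2.connectedComponentsWithStats(m)
    return [(l==i,st[i],c[i]) for i in range(1,n) if st[i,4]>25]
E
python3 - <<'E'
from h import *
for n in("top0","scene0"):
    s=load(n);W=cloud(s); print(n)
    for m,st,c in brass(s):
        w=W[m]; w=w[~np.isnan(w[:,0])]
        zt=np.percentile(w[:,2],95); t=w[w[:,2]>zt-.008]
        print(c.round(1),st,'top z',zt.round(4),'ctr',t.mean(0).round(4),len(t),(w.mean(0)).round(4))
s=load("top0");W=cloud(s)
R=(W[...,0]>.3)&(W[...,0]<.75)&(W[...,1]<.4)&(W[...,1]>-.12)
print('table z',np.nanmedian(W[300:400,200:300,2]),np.nanstd(W[300:400,200:300,2]))
hd=cv2.cvtColor(s['p'],cv2.COLOR_RGB2GRAY)
for z0,z1 in((.121,.13),(.111,.118)):
    m=R&(W[...,2]>z0)&(W[...,2]<z1); q=W[m][:,:2].astype(np.float32)
    print(z0,len(q),cv2.minAreaRect(q))
for u,v,z in((285,215,.065),(293,247,.065),(364,208,.102),(308,181,.045)): print(plane(s,u,v,z).round(4))
E
```

```text
top0
[469.4 251.9] [465 248  10   9  73] top z 0.0613 ctr [ 0.5177 -0.3278  0.058 ] 68 [ 0.5177 -0.3279  0.0577]
scene0
[157.  269.2] [138 259  39  21 231] top z 0.0227 ctr [ 0.346  -0.2854  0.0188] 186 [ 0.3464 -0.2844  0.0176]
[167.7 315.8] [160 303  16  27 303] top z 0.0628 ctr [ 0.524  -0.3287  0.0604] 110 [ 0.5286 -0.3313  0.0417]
[233.3 315.1] [228 304  11  23 174] top z 0.0621 ctr [ 0.6047 -0.2143  0.0594] 54 [ 0.607  -0.2157  0.039 ]
[134.9 371.7] [130 353  11  43  86] top z 0.1896 ctr [ 0.7217 -0.4503  0.1875] 12 [ 0.725  -0.4543  0.1494]
table z -0.001463713294758395 0.0026486227209505295
0.121 1039 ((0.5830337405204773, 0.14953847229480743), (0.14122916758060455, 0.2656297981739044), 13.977116584777832)
0.111 649 ((0.5831551551818848, 0.15008345246315002), (0.17817793786525726, 0.2685539722442627), 14.195786476135254)
[0.6286 0.1551 0.065 ]
[0.5425 0.1354 0.065 ]
[ 0.6341 -0.052   0.102 ]
[0.7243 0.0928 0.045 ]
```

Emit:
step_arm([
  [[0.36,0.26,-0.15,0,0,0.135],[0.72,0.53,-0.3,0,0,0.27],[0.72,0.53,-0.3,0,0,0.27]],
])

```text
clock: 0.4
tool_pos: [0.3063, 0.5446, 0.2592]
orientation: [-179.9, 0.0, -30.4]
force: [1.1, 0.2, 0.1]
opening: 0.0873
gripper_force: 0.0
```

Emit:
step_arm([
  [[0.4,0.21,-0.15,0,0,0.135],[0.79,0.42,-0.3,0,0,0.27],[0.79,0.42,-0.3,0,0,0.27]],
])

```text
clock: 0.7
tool_pos: [0.3534, 0.4687, 0.2891]
orientation: [-179.8, 0.0, -38.2]
force: [0.3, 0.6, 1.0]
opening: 0.0873
gripper_force: 0.0
```

Emit:
step_arm([
  [[0.42,0.16,-0.1,0,0,0.135],[0.84,0.31,-0.2,0,0,0.27],[0.84,0.31,-0.2,0,0,0.27]],
])

```text
clock: 1.0
tool_pos: [0.4003, 0.3926, 0.308]
orientation: [-179.9, -0.0, -45.9]
force: [-0.4, 0.7, 0.9]
opening: 0.0876
gripper_force: 0.0
```

Emit:
step_arm([
  [[0.43,0.1,-0.1,0,0,0.135],[0.87,0.2,-0.15,0,0,0.27],[0.87,0.2,-0.15,0,0,0.27]],
])

```text
clock: 1.3
tool_pos: [0.4465, 0.3165, 0.3222]
orientation: [-180.0, -0.0, -53.6]
force: [-0.5, 0.4, 0.0]
opening: 0.0875
gripper_force: 0.0
```

Emit:
step_arm([
  [[0.44,0.04,-0.05,0,0,0.135],[0.89,0.08,-0.1,0,0,0.27],[0.89,0.08,-0.1,0,0,0.27]],
])

```text
clock: 1.6
tool_pos: [0.4932, 0.2404, 0.3317]
orientation: [180.0, -0.0, -61.4]
force: [0.6, -0.1, -0.6]
opening: 0.0876
gripper_force: 0.0
```

Emit:
step_arm([
  [[0.44,-0.02,0,0,0,0.135],[0.89,-0.04,0,0,0,0.27],[0.89,-0.04,0,0,0,0.27]],
])

```text
clock: 1.9
tool_pos: [0.5395, 0.1644, 0.3305]
orientation: [179.9, -0.0, -69.1]
force: [0.3, -0.1, -0.2]
opening: 0.0876
gripper_force: 0.0
```

Emit:
step_arm([
  [[0.44,-0.08,0,0,0,0.135],[0.88,-0.16,0,0,0,0.27],[0.88,-0.16,0,0,0,0.27],[0.88,-0.16,0,0,0,0.27],[0.88,-0.16,0,0,0,0.27]],
])

```text
clock: 2.4
tool_pos: [0.5845, 0.0917, 0.3311]
orientation: [180.0, 0.0, -76.5]
force: [0.1, -0.0, -0.5]
opening: 0.0878
gripper_force: 0.0
```

```bash
python3 - <<'E'
from h import *
import plant
o=plant.get_obs(); print(o['clock'],o['tool_pos'],o['orientation'],o['joint_pos'],o['force'])
s=snap("wrist","w1")
E
```

```text
2.4 [0.58445148 0.09168986 0.33109252] [ 1.79963573e+02  1.38948017e-02 -7.64986653e+01] [ 2.78182681e+01  9.92242501e+00 -2.89644604e-01 -2.28305197e-02
 -7.98197907e+01 -1.43128876e+01] [ 0.11878916 -0.00424102 -0.53008784]
```

View pics/w1.png

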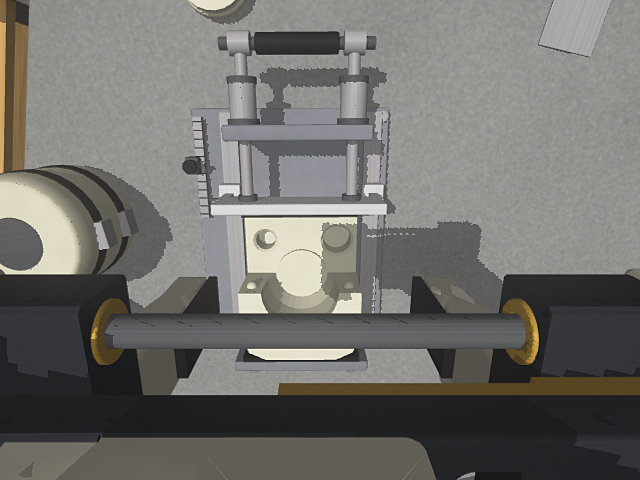

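The wrist view shows the narrow socket at (264,239), the wide one at (336,236), the sleeve from (254,42) to (340,42), the bracket top at row 131, the jaw at row 206 and the clamp at (192,165). I'll zoom in to get better points.

```bash
python3 - <<'E'
from h import *
s=load("w1"); im=s['p'][20:270,175:405,::-1]
cv2.imwrite("pics/w1c.png",cv2.resize(im,None,fx=2.4,fy=2.4,interpolation=cv2.INTER_CUBIC))
W=cloud(s)
for n,(u,v) in dict(base=(300,225),bracket=(300,131),jaw=(300,206),handle=(297,42),bed=(300,170),clamp=(192,165),table=(450,100)).items():
    print(n,np.nanmedian(W[v-1:v+2,u-1:u+2].reshape(-1,3),axis=0).round(4))
E
```

```text
base [0.5923 0.129  0.0646]
bracket [0.614  0.0261 0.12  ]
jaw [0.5977 0.0973 0.1139]
handle [ 0.6352 -0.0512  0.1009]
bed [0.6069 0.0727 0.0195]
clamp [0.7273 0.092  0.0537]
table [ 4.476e-01 -5.090e-02  2.000e-04]
```

View pics/w1c.png

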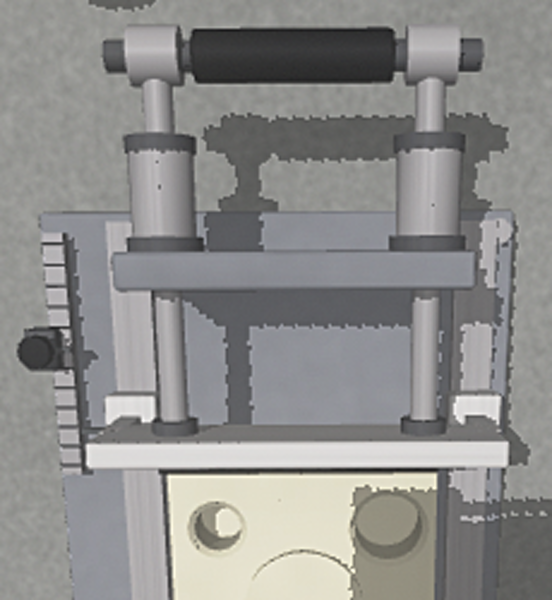

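```bash
cat >> h.py <<'E'
from scipy.optimize import least_squares
def cw(c,P):
    P=np.atleast_2d(np.array(P,float)); a=c[2]; M=np.array([[np.cos(a),-np.sin(a),0],[np.sin(a),np.cos(a),0],[0,0,1]])
    return P@M.T+[c[0],c[1],0]
def wc(c,P): 
    a=c[2]; M=np.array([[np.cos(a),-np.sin(a),0],[np.sin(a),np.cos(a),0],[0,0,1]])
    return (np.atleast_2d(P)-[c[0],c[1],0])@M
def fit(obs):
    f=lambda c:np.concatenate([(proj(s,cw(c,P))-uv).ravel() for s,P,uv in obs])
    return least_squares(f,[.576,.184,np.radians(103.5)],loss='soft_l1')
E
python3 - <<'E'
from h import *
s=load("w1")
pts=[((-.245,-.04,.092),(191,55)),((-.245,.04,.092),(395,55)),((-.155,-.072,.12),(114,290)),((-.155,.072,.12),(475,290)),((-.170,-.072,.12),(114,253)),((-.170,.072,.12),(475,253)),
((-.078,-.09,.115),(88,468)),((-.078,.09,.115),(508,468)),((-.04,.042,.065),(390,525)),((-.04,-.042,.065),(216,526))]
P=np.array([p for p,_ in pts]); uv=(np.array([q for _,q in pts])+.5)/2.4-.5+[175,20]
r=fit([(s,P,uv)]); c=r.x; print(c,np.degrees(c[2])); print((proj(s,cw(c,P))-uv).round(1).tolist())
np.save("cr.npy",c)
for n,q in dict(ws=P[8],ss=P[9],h=(-.245,0,.092)).items(): print(n,cw(c,q).round(4))
for q in ((97,355),(40,350)):
    u=(np.array(q)+.5)/2.4-.5+[175,20]; print(wc(c,plane(s,*u,.04 if q[0]==97 else .053)))
W=cloud(load("top0"))
plan([.598,-.14,.30],-76.5)
E
```

```text
[0.57771077 0.18543501 1.81015885] 103.71446209430059
[[1.0, -0.1], [-0.4, -0.4], [-0.6, -0.0], [0.5, -0.6], [-1.8, -1.1], [1.1, -1.6], [-1.0, 3.6], [0.7, 3.0], [-0.5, 1.3], [0.4, 1.1]]
ws [[0.5464 0.1366 0.065 ]]
ss [[0.628  0.1565 0.065 ]]
h [[ 0.6358 -0.0526  0.092 ]]
[[-0.12175627 -0.10086012  0.04      ]]
[[-0.12546793 -0.12443644  0.053     ]]
from [0.5844 0.0918 0.3313] [ 1.7998e+02  1.0000e-02 -7.6480e+01] rows/call 2.0
[0.762, 0.136, 0.104, 0.0, 0.0, 0.0]
[0.762, 0.136, 0.104, 0.0, 0.0, 0.0]
[0.762, 0.136, 0.104, 0.0, 0.0, 0.0]
```

Emit:
step_arm([
  [[0.4,0.07,0.05,0,0,0],[0.8,0.14,0.1,0,0,0],[0.8,0.14,0.1,0,0,0]],
])

```text
clock: 2.75
tool_pos: [0.589, 0.0076, 0.3212]
orientation: [179.9, -0.0, -76.6]
force: [0.6, 0.4, 0.1]
opening: 0.0879
gripper_force: 0.0
```

Emit:
step_arm([
  [[0.4,0.07,0.05,0,0,0],[0.8,0.14,0.1,0,0,0],[0.8,0.14,0.1,0,0,0]],
])

```text
clock: 3.05
tool_pos: [0.5942, -0.0735, 0.3109]
orientation: [179.9, -0.0, -76.6]
force: [-0.2, -0.1, -0.7]
opening: 0.0875
gripper_force: 0.0
```

Emit:
step_arm([
  [[0.4,0.07,0.05,0,0,0],[0.8,0.14,0.1,0,0,0],[0.8,0.14,0.1,0,0,0],[0.8,0.14,0.1,0,0,0],[0.8,0.14,0.1,0,0,0]],
])

```text
clock: 3.55
tool_pos: [0.5998, -0.1513, 0.3019]
orientation: [-180.0, 0.0, -76.5]
force: [0.7, 0.7, 0.1]
opening: 0.0876
gripper_force: 0.0
```

```bash
cat >> h.py <<'E'
def keys(s,zt=None):
    W=cloud(s)
    for m,st,c in brass(s):
        if st[4]<150: continue
        w=W[m]; w=w[~np.isnan(w[:,0])]; z=np.percentile(w[:,2],90)
        t=w[np.abs(w[:,2]-z)<.004]
        mm=(m&(np.abs(W[...,2]-z)<.006)).astype(np.uint8); 
        (cu,cv_),r=cv2.minEnclosingCircle(np.argwhere(mm)[:,::-1].astype(np.float32))
        print(c.round(1),st,'z',z.round(4),'mean',t.mean(0).round(4),'circ',np.round((cu,cv_,r),1),plane(s,cu,cv_,z).round(4),'diam',2*r*np.median(s['d'][m])/s['mtx'][0,0])
E
python3 - <<'E'
from h import *
import plant
o=plant.get_obs(); print(o['clock'],o['tool_pos'],o['orientation'])
keys(snap("wrist","w2"))
E
```

```text
3.55 [ 0.59979491 -0.15130075  0.30186077] [-1.79966450e+02  3.40678579e-03 -7.65100491e+01]
[436.3  42.2] [410  26  44  34 846] z 0.0607 mean [ 0.5197 -0.3281  0.0594] circ [438.3  42.4  16.8] [ 0.5196 -0.3276  0.0607] diam 0.03244104017376495
[564.3 129.6] [ 542   87   45   89 1269] z 0.0198 mean [ 0.3416 -0.2867  0.0184] circ [564.  131.   47.4] [ 0.3431 -0.2853  0.0198] diam 0.1069272020462197
[328.2 140.7] [319 132  19  19 276] z 0.0606 mean [ 0.5999 -0.2137  0.0593] circ [328.4 140.8   9.4] [ 0.6    -0.2139  0.0606] diam 0.019434194153093595
[527.6 337.8] [506 301  33  64 803] z 0.3886 mean [ 0.5606 -0.1898  0.3871] circ [525.  334.1  30.1] [ 0.5633 -0.1917  0.3886] diam 0.013208001500807738
[ 96.4 339.5] [ 91 307  19  58 283] z 0.3891 mean [ 0.6521 -0.1681  0.3878] circ [104.  335.5  28.8] [ 0.65   -0.1708  0.3891] diam 0.012406211044613277
[579.4 378.8] [532 377 108   7 185] z 0.3928 mean [ 0.5508 -0.186   0.3921] circ [585.5 378.   53.5] [ 0.5505 -0.1869  0.3928] diam 0.0224299846958676
[506.9 390.6] [417 383 223  12 865] z 0.397 mean [ 0.5674 -0.182   0.3958] circ [528.  391.5 111. ] [ 0.5642 -0.1836  0.397 ] diam 0.044275571351169093
```

View pics/w2.png

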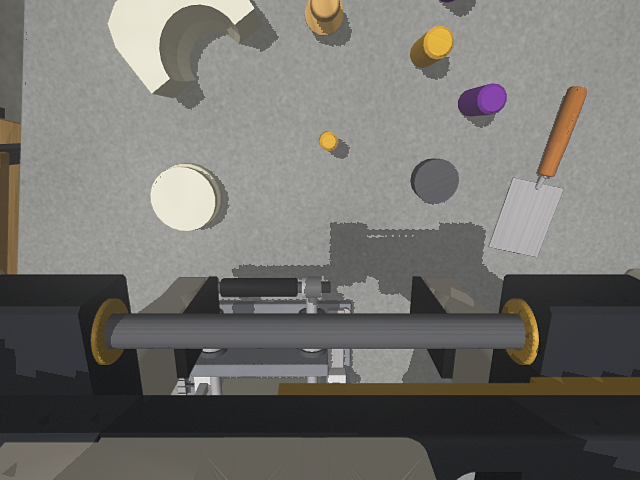

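The wrist view shows the slim key at (328,141), the thick one at (438,42), the stopper at (323,10), a purple decoy at (488,99), the tin at (435,180) and the scraper at right. I'll pick the slim key first.

```bash
python3 - <<'E'
from h import *
plan([.600,-.2139,.033],-76.3)
E
```

```text
from [ 0.5998 -0.1512  0.302 ] [-179.96   -0.    -76.49] rows/call 2.0
[0.203, 0.049, 0.897, -0.0, -0.0, -0.002]
[0.203, 0.049, 0.897, -0.0, -0.0, -0.002]
[0.203, 0.049, 0.897, -0.0, -0.0, -0.002]
```

Emit:
step_arm([
  [[0.3,0.07,0.4,0,0,0],[0.61,0.147,0.8,0,0,0],[0.61,0.147,0.97,0,0,0],[0.61,0.147,0.97,0,0,0]],
], jaw=90)

```text
clock: 4.0
tool_pos: [0.5978, -0.2146, 0.2014]
orientation: [179.7, 0.1, -76.6]
force: [-0.7, 0.5, 0.9]
opening: 0.0613
gripper_force: 0.0
```

Emit:
step_arm([
  [[0,0,0.3,0,0,0],[0,0,0.6,0,0,0],[0,0,0.8,0,0,0],[0,0,0.8,0,0,0],[0,0,0.8,0,0,0],[0,0,0.8,0,0,0]],
])

```text
clock: 4.6
tool_pos: [0.601, -0.2151, 0.127]
orientation: [-179.8, -0.1, -76.5]
force: [0.6, 0.1, -0.1]
opening: 0.0565
gripper_force: 0.0
```

```bash
python3 - <<'E'
from h import *
keys(snap("wrist","w3"))
plan([.600,-.2139,.033],-76.3)
E
```

```text
[496.   92.8] [ 446   67   83   55 2641] z 0.0605 mean [ 0.5201 -0.3286  0.0594] circ [501.5  94.5  28.7] [ 0.5206 -0.3283  0.0605] diam 0.032358473306286634
[315.9 249.5] [301 233  31  32 653] z 0.0605 mean [ 0.6    -0.2148  0.0592] circ [315.9 249.5  15.3] [ 0.6002 -0.2154  0.0605] diam 0.01928440753716098
[457.2 331.5] [441 299  25  66 633] z 0.2138 mean [ 0.5766 -0.2502  0.2124] circ [456.  334.1  30.1] [ 0.5786 -0.252   0.2138] diam 0.013181770268258978
[167.8 339.9] [164 306  14  59 261] z 0.2144 mean [ 0.638  -0.2354  0.2131] circ [173.  335.5  28.7] [ 0.6368 -0.2379  0.2144] diam 0.012361432897832857
[474.1 386.9] [ 200  377  430   18 3857] z 0.2217 mean [ 0.5761 -0.2439  0.2201] circ [414.5 393.5 214.5] [ 0.5865 -0.2413  0.2217] diam 0.0869833746877361
from [ 0.6008 -0.2152  0.1268] [-1.7982e+02 -8.0000e-02 -7.6540e+01] rows/call 2.0
[-0.016, 0.008, 0.938, -0.006, -0.003, -0.008]
```

Emit:
step_arm([
  [[0,0.005,0.3,0,0,0],[0,0.005,0.6,0,0,0],[0,0.005,0.85,0,0,0],[0,0.005,0.94,0,0,0],[0,0.005,0.94,0,0,0],[0,0.005,0.94,0,0,0]],
])

```text
clock: 5.25
tool_pos: [0.6001, -0.2157, 0.0321]
orientation: [-179.9, -0.1, -76.6]
force: [0.3, -0.3, -0.3]
opening: 0.0566
gripper_force: 0.0
```

Emit:
step_arm([
  [[0,0,0,0,0,0],[0,0,0,0,0,0],[0,0,0,0,0,0],[0,0,0,0,0,0],[0,0,0,0,0,0],[0,0,0,0,0,0],[0,0,0,0,0,0],[0,0,0,0,0,0]],
], jaw=255)

```text
clock: 6.05
tool_pos: [0.599, -0.2156, 0.0307]
orientation: [-180.0, -0.0, -76.6]
force: [-1.7, 0.0, 2.4]
opening: 0.0194
gripper_force: 30.0
```

Emit:
step_arm([
  [[0,0,-0.2,0,0,0],[0,0,-0.6,0,0,0],[0,0,-1,0,0,0],[0,0,-1,0,0,0]],
])

```text
clock: 6.45
tool_pos: [0.6023, -0.2163, 0.1366]
orientation: [-179.5, -0.2, -76.5]
force: [0.7, 0.7, -1.8]
opening: 0.0193
gripper_force: 30.0
```

Emit:
step_arm([
  [[0,0,-0.3,0,0,0],[0,0,-0.6,0,0,0],[0,0,-0.6,0,0,0],[0,0,-0.6,0,0,0],[0,0,-0.6,0,0,0]],
])

```text
clock: 6.95
tool_pos: [0.5981, -0.2153, 0.1891]
orientation: [179.9, 0.1, -76.6]
force: [0.7, -0.5, -1.2]
opening: 0.0189
gripper_force: 30.0
```

```bash
python3 - <<'E'
from h import *
s=snap("wrist","w4");keys(s)
plan([.628,.1565,.19],-76.3)
E
```

```text
[453.7  99.9] [ 418   80   59   43 1462] z 0.0607 mean [ 0.5198 -0.3285  0.0594] circ [456.  100.8  21.8] [ 0.5202 -0.3284  0.0607] diam 0.031422340815300265
[611.9 201. ] [ 581  148   59  109 2162] z 0.0198 mean [ 0.3422 -0.287   0.0184] circ [610.5 201.5  58.9] [ 0.3462 -0.2865  0.0198] diam 0.10430997208504904
[316.1 300.1] [292 278  46  35 904] z 0.2166 mean [ 0.5993 -0.2219  0.2156] circ [315. 311.  22.] [ 0.5991 -0.221   0.2166] diam 0.017478325661128665
[372.7 330.5] [366 299  12  66 407] z 0.2761 mean [ 0.5924 -0.2467  0.2748] circ [372.  334.5  29.6] [ 0.5934 -0.2482  0.2761] diam 0.012851436979773404
[254.6 338.4] [252 305   7  60 221] z 0.2763 mean [ 0.6174 -0.2404  0.275 ] circ [256.5 334.5  29.5] [ 0.6172 -0.2426  0.2763] diam 0.012742099673750102
[322.6 387.9] [ 106  378  428   17 4427] z 0.2839 mean [ 0.6035 -0.2371  0.2824] circ [319.5 394.  213.5] [ 0.6023 -0.2373  0.2839] diam 0.08611382021412402
from [ 0.5981 -0.2153  0.189 ] [ 1.7987e+02  6.0000e-02 -7.6600e+01] rows/call 2.0
[-0.887, -0.288, -0.002, 0.001, 0.001, -0.003]
[-0.887, -0.289, -0.002, 0.001, 0.001, -0.003]
[-0.886, -0.29, -0.002, 0.001, 0.001, -0.003]
[-0.886, -0.292, -0.003, 0.001, 0.001, -0.003]
```

Emit:
step_arm([
  [[-0.3,-0.1,0,0,0,0],[-0.7,-0.22,0,0,0,0],[-0.89,-0.29,0,0,0,0],[-0.89,-0.29,0,0,0,0]],
])

```text
clock: 7.4
tool_pos: [0.6063, -0.1198, 0.1894]
orientation: [179.9, 0.0, -76.4]
force: [1.0, 0.6, -2.3]
opening: 0.0193
gripper_force: 30.0
```

Emit:
step_arm([
  [[-0.4,-0.13,0,0,0,0],[-0.89,-0.29,0,0,0,0],[-0.89,-0.29,0,0,0,0]],
])

```text
clock: 7.7
tool_pos: [0.6143, -0.0252, 0.1895]
orientation: [180.0, 0.0, -76.4]
force: [-0.3, -0.2, -1.3]
opening: 0.0192
gripper_force: 30.0
```

Emit:
step_arm([
  [[-0.4,-0.13,0,0,0,0],[-0.8,-0.26,0,0,0,0],[-0.89,-0.29,0,0,0,0],[-0.89,-0.29,0,0,0,0],[-0.89,-0.29,0,0,0,0],[-0.89,-0.29,0,0,0,0]],
])

```text
clock: 8.3
tool_pos: [0.6214, 0.0631, 0.1902]
orientation: [180.0, -0.0, -76.7]
force: [-1.0, 1.2, -1.2]
opening: 0.0191
gripper_force: 30.0
```

```bash
python3 - <<'E'
from h import *
import plant
o=plant.get_obs(); print(o['tool_pos'],o['orientation'],o['clock'])
s=snap("wrist","w5"); c=np.load("cr.npy"); p=proj(s,cw(c,[(-.04,.042,.065),(-.04,-.042,.065)])); print(p)
im=s['p'][120:320,180:400,::-1]
cv2.imwrite("pics/w5c.png",cv2.resize(im,None,fx=3,fy=3,interpolation=cv2.INTER_CUBIC))
E
```

```text
[0.6214162  0.0630758  0.19020332] [ 1.79954343e+02 -1.04978021e-02 -7.66600526e+01] 8.3
[[380.73188829 328.78610514]
 [280.75821121 329.37802287]]
```

View pics/w5c.png

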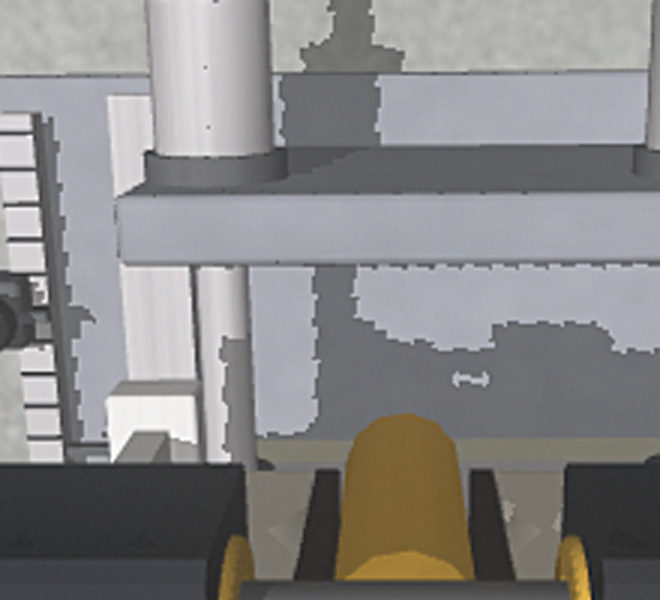

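The sockets are hidden here by the held key and the gripper. I'll use ray estimates from w1 and the fixed cameras.

```bash
python3 - <<'E'
from h import *
s=load("w1"); c=np.load("cr.npy")
for q in ((390,525),(216,526)):
    u=(np.array(q)+.5)/2.4-.5+[175,20]; print('w1',u,plane(s,*u,.065).round(4))
im=s['p'][205:270,235:370,::-1]; a=cv2.resize(im,None,fx=4.4,fy=4.4,interpolation=cv2.INTER_CUBIC)
t=load("top0"); b=cv2.resize(t['p'][200:265,265:325,::-1],None,fx=4.4,fy=4.4,interpolation=cv2.INTER_CUBIC)
S=load("scene0"); d=cv2.resize(S['p'][205:260,325:400,::-1],None,fx=4.4,fy=4.4,interpolation=cv2.INTER_CUBIC)
cv=np.zeros((600,700,3),np.uint8); cv[:a.shape[0],:a.shape[1]]=a; cv[300:300+b.shape[0],:b.shape[1]]=b; cv[300:300+d.shape[0],300:300+d.shape[1]]=d
cv2.imwrite("pics/m.png",cv)
for n,x in(('t',t),('S',S)): print(n,proj(x,cw(c,[(-.04,.042,.065),(-.04,-.042,.065)])))
E
```

```text
w1 [337.20833333 238.45833333] [0.5462 0.1349 0.065 ]
w1 [264.70833333 238.875     ] [0.6287 0.1553 0.065 ]
t [[292.51266814 245.54479704]
 [284.45500088 215.22844422]]
S [[348.19996003 230.5757767 ]
 [375.79416153 244.73577796]]
```

View pics/m.png

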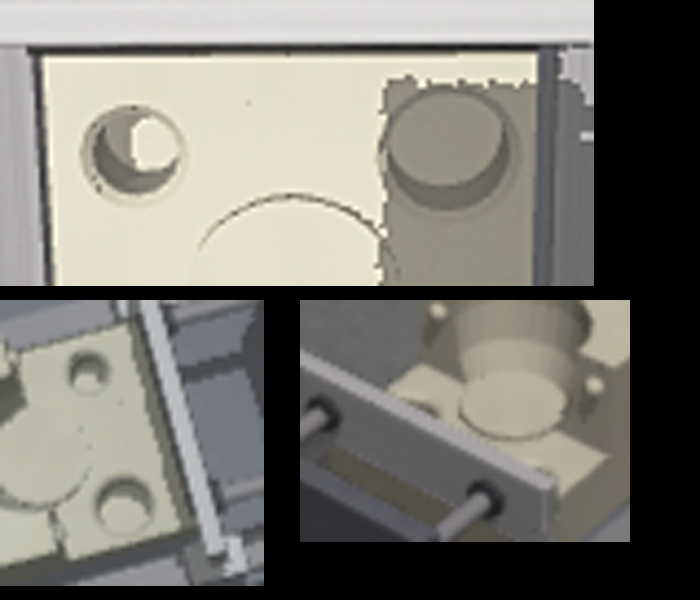

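The crops confirm the mouth centres: in w1 the narrow one is at (265,240) and the wide one at (336.7,238.5), and in the top view they are at (284.6,216) and (292.6,245.7). All lie within 1 px of the fit.

```bash
python3 - <<'E'
from h import *
plan([.628,.1560,.115],-76.3)
E
```

```text
from [0.6215 0.063  0.1903] [ 1.7997e+02 -1.0000e-02 -7.6670e+01] rows/call 3.0
[-0.89, -0.278, 0.753, 0.001, -0.0, -0.013]
```

Emit:
step_arm([
  [[-0.4,-0.13,0,0,0,0],[-0.8,-0.25,0,0,0,-0.013],[-0.89,-0.278,0.1,0,0,-0.013],[-0.89,-0.278,0.3,0,0,-0.013],[-0.89,-0.278,0.5,0,0,-0.013],[-0.89,-0.278,0.75,0,0,-0.013],[-0.89,-0.278,0.75,0,0,-0.013],[-0.89,-0.278,0.75,0,0,-0.013],[-0.89,-0.278,0.75,0,0,-0.013]],
])

```text
clock: 9.25
tool_pos: [0.629, 0.1572, 0.1171]
orientation: [-179.9, 0.0, -76.2]
force: [0.5, -0.2, -1.4]
opening: 0.019
gripper_force: 30.0
```

```bash
python3 - <<'E'
from h import *
plan([.628,.1560,.072],-76.3)
E
```

```text
from [0.629  0.1572 0.1171] [-1.7988e+02  1.0000e-02 -7.6240e+01] rows/call 1.0
[0.009, 0.014, 0.451, -0.004, 0.0, 0.002]
```

Emit:
step_arm([
  [[0.005,0.008,0.07,0,0,0],[0.005,0.008,0.14,0,0,0],[0.005,0.008,0.2,0,0,0],[0.005,0.008,0.24,0,0,0],[0.005,0.008,0.24,0,0,0],[0.005,0.008,0.24,0,0,0]],
])

```text
clock: 9.85
tool_pos: [0.6274, 0.1566, 0.0914]
orientation: [180.0, -0.0, -76.2]
force: [-0.3, 0.1, -1.9]
opening: 0.0191
gripper_force: 30.0
```

Emit:
step_arm([
  [[0,0,0.05,0,0,0],[0,0,0.1,0,0,0],[0,0,0.14,0,0,0],[0,0,0.17,0,0,0],[0,0,0.17,0,0,0],[0,0,0.17,0,0,0]],
])

```text
clock: 10.45
tool_pos: [0.6273, 0.1565, 0.0743]
orientation: [180.0, -0.0, -76.2]
force: [2.1, -1.8, -2.8]
opening: 0.019
gripper_force: 30.0
```

Emit:
step_arm([
  [[0,0,0.02,0,0,0],[0,0,0.03,0,0,0],[0,0,0.03,0,0,0],[0,0,0.03,0,0,0]],
])

```text
clock: 10.85
tool_pos: [0.6276, 0.1568, 0.0716]
orientation: [-180.0, 0.0, -76.2]
force: [2.9, -1.9, -0.7]
opening: 0.0192
gripper_force: 30.0
```

Emit:
step_arm([
  [[0,0,0,0,0,0],[0,0,0,0,0,0],[0,0,0,0,0,0],[0,0,0,0,0,0],[0,0,0,0,0,0]],
], jaw=125)

```text
clock: 11.35
tool_pos: [0.6273, 0.1568, 0.0716]
orientation: [180.0, 0.0, -76.2]
force: [-0.1, -0.1, 0.1]
opening: 0.0441
gripper_force: 0.0
```

Emit:
step_arm([
  [[0,0,-0.2,0,0,0],[0,0,-0.5,0,0,0],[0,0,-1,0,0,0],[0,0,-1,0,0,0],[0,0,-1,0,0,0]],
])

```text
clock: 11.85
tool_pos: [0.6281, 0.1572, 0.1734]
orientation: [-179.8, 0.1, -76.2]
force: [0.2, 0.1, -0.6]
opening: 0.0447
gripper_force: 0.0
```

```bash
python3 - <<'E'
from h import *
s=snap("top","t1"); S=snap("scene","s1")
W=cloud(s)
c=np.load("cr.npy")
plan([.5200,-.3295,.19],-76.3)
for n in("t1","s1"):
    s=load(n);W=cloud(s)
    for m,st,cc in brass(s):
        w=W[m]; w=w[~np.isnan(w[:,0])]; z=np.percentile(w[:,2],90)
        print(n,cc.round(1),st[4],z.round(4),w[w[:,2]>z-.006].mean(0).round(4))
E
```

```text
from [0.6268 0.1566 0.1708] [ 1.7994e+02  1.0000e-02 -7.6230e+01] rows/call 2.0
[0.893, 0.439, -0.038, 0.0, 0.0, 0.0]
[0.893, 0.439, -0.038, 0.0, 0.0, 0.0]
[0.894, 0.438, -0.038, 0.0, 0.0, 0.0]
[0.894, 0.438, -0.038, 0.0, 0.0, 0.0]
[0.894, 0.438, -0.038, 0.0, 0.0, 0.0]
t1 [469.5 251.9] 71 0.0619 [ 0.5178 -0.3278  0.0595]
s1 [464.7  21. ] 47 0.0499 [-0.3736  1.49    0.0471]
s1 [546.3  50.9] 56 0.0478 [0.071  1.4905 0.0454]
s1 [450.3 106.2] 37 -0.3697 [-0.3827  1.4836 -0.372 ]
s1 [377.2 237.6] 56 0.1001 [0.634  0.1539 0.0989]
s1 [157.1 269.3] 241 0.0214 [ 0.3457 -0.2848  0.019 ]
s1 [167.8 315.9] 311 0.0615 [ 0.5238 -0.3284  0.0602]
s1 [135.8 374.8] 113 0.1847 [ 0.7219 -0.45    0.1861]
```

Slim key top at 0.100 m means it is seated. Now the thick key.

Emit:
step_arm([
  [[0.4,0.2,-0.04,0,0,0],[0.89,0.44,-0.04,0,0,0],[0.89,0.44,-0.04,0,0,0]],
], jaw=80)

```text
clock: 12.25
tool_pos: [0.6035, 0.0558, 0.1742]
orientation: [179.8, -0.0, -76.4]
force: [1.2, -0.1, -0.3]
opening: 0.0591
gripper_force: 0.0
```

Emit:
step_arm([
  [[0.45,0.22,-0.04,0,0,0],[0.89,0.44,-0.04,0,0,0],[0.89,0.44,-0.04,0,0,0]],
])

```text
clock: 12.55
tool_pos: [0.5821, -0.0412, 0.1784]
orientation: [179.8, -0.0, -76.4]
force: [-0.4, 0.8, 0.5]
opening: 0.0603
gripper_force: 0.0
```

Emit:
step_arm([
  [[0.45,0.22,0,0,0,0],[0.89,0.44,0,0,0,0],[0.89,0.44,0,0,0,0]],
])

```text
clock: 12.85
tool_pos: [0.5607, -0.1379, 0.1782]
orientation: [179.8, 0.0, -76.5]
force: [-0.3, 1.1, 0.1]
opening: 0.0598
gripper_force: 0.0
```

Emit:
step_arm([
  [[0.45,0.22,0,0,0,0],[0.89,0.44,0,0,0,0],[0.89,0.44,0,0,0,0]],
])

```text
clock: 13.15
tool_pos: [0.5395, -0.2345, 0.1782]
orientation: [179.8, 0.0, -76.5]
force: [-0.3, -0.1, 0.4]
opening: 0.0602
gripper_force: 0.0
```

Emit:
step_arm([
  [[0.45,0.22,0.1,0,0,0],[0.89,0.44,0.3,0,0,0],[0.89,0.44,0.45,0,0,0],[0.89,0.44,0.5,0,0,0],[0.89,0.44,0.5,0,0,0],[0.89,0.44,0.5,0,0,0]],
])

```text
clock: 13.75
tool_pos: [0.5205, -0.3269, 0.13]
orientation: [-180.0, -0.0, -76.1]
force: [0.6, 0.0, -0.4]
opening: 0.0602
gripper_force: 0.0
```

```bash
python3 - <<'E'
from h import *
keys(snap("wrist","w6"))
plan([.5200,-.3285,.033],-76.3)
E
```

```text
[316.5 240.5] [ 296  206   45   60 1742] z 0.0606 mean [ 0.519  -0.33    0.0595] circ [317.5 243.3  22.7] [ 0.5193 -0.3305  0.0606] diam 0.028868096696345946
[465.7 333.4] [449 300  25  65 624] z 0.2169 mean [ 0.495  -0.3627  0.2154] circ [464.  333.   31.1] [ 0.4971 -0.3648  0.2169] diam 0.01360825816217939
[159.8 340.3] [156 307  14  58 265] z 0.2171 mean [ 0.5596 -0.3465  0.2159] circ [165.  335.5  28.6] [ 0.5584 -0.3491  0.2171] diam 0.012331376593639514
[480.4 387.1] [ 209  377  429   18 4070] z 0.2248 mean [ 0.4948 -0.3563  0.2232] circ [423. 393. 214.] [ 0.5049 -0.3539  0.2248] diam 0.0867388131249036
from [ 0.5208 -0.327   0.1304] [-1.7995e+02 -4.0000e-02 -7.6120e+01] rows/call 2.0
[0.013, 0.012, 0.974, -0.002, -0.001, 0.006]
```

```bash
python3 - <<'E'
from h import *
plan([.5195,-.3297,.033],-76.3)
E
```

```text
from [ 0.5208 -0.327   0.1304] [-1.7995e+02 -4.0000e-02 -7.6120e+01] rows/call 2.0
[0.023, 0.02, 0.974, -0.002, -0.001, 0.006]
```

Emit:
step_arm([
  [[0.023,0.02,0.2,0,0,0.006],[0.023,0.02,0.6,0,0,0.006],[0.023,0.02,0.85,0,0,0.006],[0.023,0.02,0.97,0,0,0.006],[0.023,0.02,0.97,0,0,0.006],[0.023,0.02,0.97,0,0,0.006]],
])

```text
clock: 14.4
tool_pos: [0.5195, -0.3306, 0.0339]
orientation: [-179.9, -0.1, -76.3]
force: [0.4, 0.3, 0.4]
opening: 0.0603
gripper_force: 0.0
```

Emit:
step_arm([
  [[0,0,0,0,0,0],[0,0,0,0,0,0],[0,0,0,0,0,0],[0,0,0,0,0,0],[0,0,0,0,0,0],[0,0,0,0,0,0],[0,0,0,0,0,0],[0,0,0,0,0,0]],
], jaw=255)

```text
clock: 15.2
tool_pos: [0.5186, -0.3307, 0.0329]
orientation: [-180.0, -0.0, -76.4]
force: [-0.0, 0.2, 4.9]
opening: 0.0291
gripper_force: 30.0
```

Emit:
step_arm([
  [[0,0,-0.2,0,0,0],[0,0,-0.6,0,0,0],[0,0,-1,0,0,0],[0,0,-1,0,0,0]],
])

```text
clock: 15.6
tool_pos: [0.5212, -0.3319, 0.1379]
orientation: [-179.6, -0.3, -76.3]
force: [1.4, -0.5, -2.2]
opening: 0.0291
gripper_force: 29.9
```

Emit:
step_arm([
  [[0,0,-0.3,0,0,0],[0,0,-0.6,0,0,0],[0,0,-0.6,0,0,0],[0,0,-0.6,0,0,0],[0,0,-0.6,0,0,0]],
])

```text
clock: 16.1
tool_pos: [0.5173, -0.33, 0.1906]
orientation: [179.9, 0.1, -76.4]
force: [0.4, -0.2, -2.2]
opening: 0.029
gripper_force: 29.9
```

```bash
python3 - <<'E'
from h import *
plan([.5464,.1366,.19],-76.3)
E
```

```text
from [ 0.5173 -0.33    0.1906] [ 1.7987e+02  1.2000e-01 -7.6420e+01] rows/call 2.0
[-0.893, -0.276, 0.002, 0.001, 0.001, -0.001]
[-0.893, -0.276, 0.002, 0.001, 0.001, -0.001]
[-0.893, -0.276, 0.002, 0.001, 0.001, -0.001]
[-0.893, -0.277, 0.002, 0.001, 0.001, -0.001]
[-0.893, -0.277, 0.001, 0.001, 0.001, -0.001]
```

Emit:
step_arm([
  [[-0.3,-0.09,0,0,0,0],[-0.7,-0.22,0,0,0,0],[-0.89,-0.276,0,0,0,0],[-0.89,-0.276,0,0,0,0]],
])

```text
clock: 16.5
tool_pos: [0.5236, -0.2352, 0.1911]
orientation: [179.9, 0.1, -76.3]
force: [0.3, -0.2, -2.4]
opening: 0.0291
gripper_force: 29.9
```

Emit:
step_arm([
  [[-0.45,-0.14,0,0,0,0],[-0.89,-0.276,0,0,0,0],[-0.89,-0.276,0,0,0,0]],
])

```text
clock: 16.8
tool_pos: [0.5299, -0.1411, 0.1914]
orientation: [179.9, 0.1, -76.2]
force: [-0.1, -1.1, -1.7]
opening: 0.0295
gripper_force: 30.0
```

Emit:
step_arm([
  [[-0.45,-0.14,0,0,0,0],[-0.89,-0.276,0,0,0,0],[-0.89,-0.276,0,0,0,0]],
])

```text
clock: 17.1
tool_pos: [0.5361, -0.0482, 0.1915]
orientation: [179.9, 0.0, -76.2]
force: [0.1, -0.1, -2.7]
opening: 0.0292
gripper_force: 30.0
```

Emit:
step_arm([
  [[-0.45,-0.14,0,0,0,0],[-0.89,-0.276,0,0,0,0],[-0.89,-0.276,0,0,0,0]],
])

```text
clock: 17.4
tool_pos: [0.5423, 0.0448, 0.1915]
orientation: [180.0, 0.0, -76.2]
force: [1.2, -0.5, -2.4]
opening: 0.0294
gripper_force: 30.0
```

Emit:
step_arm([
  [[-0.45,-0.14,0,0,0,0],[-0.89,-0.276,0,0,0,0],[-0.89,-0.276,0.2,0,0,0],[-0.89,-0.276,0.5,0,0,0],[-0.89,-0.276,0.75,0,0,0],[-0.89,-0.276,0.75,0,0,0],[-0.89,-0.276,0.75,0,0,0],[-0.89,-0.276,0.75,0,0,0]],
])

```text
clock: 18.2
tool_pos: [0.5487, 0.1343, 0.1188]
orientation: [-179.9, 0.0, -76.4]
force: [-0.4, -1.2, -3.2]
opening: 0.0291
gripper_force: 29.9
```

```bash
python3 - <<'E'
from h import *
plan([.5464,.1364,.072],-76.3)
s=snap("top","t2"); W=cloud(s)
p=proj(s,[(.5464,.1366,.1)])[0].round().astype(int); print(p)
S=snap("scene","s2")
a=cv2.resize(s['p'][p[1]-40:p[1]+40,p[0]-45:p[0]+45,::-1],None,fx=4.4,fy=4.4,interpolation=cv2.INTER_CUBIC)
q=proj(S,[(.5464,.1366,.08)])[0].round().astype(int); print(q)
b=cv2.resize(S['p'][q[1]-40:q[1]+40,q[0]-45:q[0]+45,::-1],None,fx=4.4,fy=4.4,interpolation=cv2.INTER_CUBIC)
cv2.imwrite("pics/m2.png",np.hstack([a,b]))
E
```

```text
from [0.5487 0.1343 0.1188] [-179.91    0.    -76.4 ] rows/call 1.0
[-0.026, 0.019, 0.468, -0.003, 0.0, -0.003]
[291 244]
[348 226]
```

View pics/m2.png

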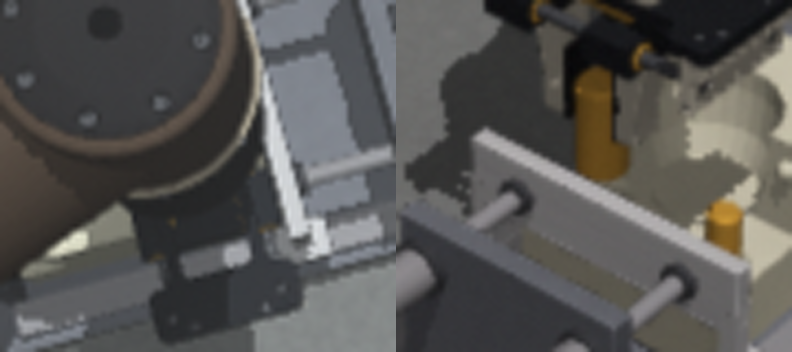

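The scene crop shows the slim key standing upright in its socket at (722,225) and the thick key hanging over the wide socket at (598,130). Descending gently.

Emit:
step_arm([
  [[-0.02,0.017,0,0,0,0],[-0.02,0.017,0.08,0,0,0],[-0.02,0.017,0.15,0,0,0],[-0.02,0.017,0.2,0,0,0],[-0.02,0.017,0.24,0,0,0],[-0.02,0.017,0.24,0,0,0],[-0.02,0.017,0.24,0,0,0]],
])

```text
clock: 19.0
tool_pos: [0.5456, 0.1359, 0.0934]
orientation: [180.0, -0.0, -76.4]
force: [-0.2, 0.2, -3.3]
opening: 0.0292
gripper_force: 29.9
```

Emit:
step_arm([
  [[0,0,0.05,0,0,0],[0,0,0.1,0,0,0],[0,0,0.14,0,0,0],[0,0,0.17,0,0,0],[0,0,0.17,0,0,0],[0,0,0.17,0,0,0]],
])

```text
clock: 19.6
tool_pos: [0.5456, 0.1359, 0.0765]
orientation: [180.0, -0.0, -76.4]
force: [0.3, 0.2, -2.1]
opening: 0.0291
gripper_force: 29.9
```

Emit:
step_arm([
  [[0,0,0.02,0,0,0],[0,0,0.04,0,0,0],[0,0,0.045,0,0,0],[0,0,0.045,0,0,0],[0,0,0.045,0,0,0]],
])

```text
clock: 20.1
tool_pos: [0.5456, 0.1359, 0.0721]
orientation: [180.0, -0.0, -76.4]
force: [0.9, -0.1, -2.9]
opening: 0.0291
gripper_force: 29.9
```

Emit:
step_arm([
  [[0,0,0,0,0,0],[0,0,0,0,0,0],[0,0,0,0,0,0],[0,0,0,0,0,0],[0,0,0,0,0,0]],
], jaw=105)

```text
clock: 20.6
tool_pos: [0.5457, 0.136, 0.0722]
orientation: [-180.0, 0.0, -76.4]
force: [1.0, 0.3, -0.7]
opening: 0.0512
gripper_force: 0.0
```

Emit:
step_arm([
  [[0,0,-0.2,0,0,0],[0,0,-0.5,0,0,0],[0,0,-1,0,0,0],[0,0,-1,0,0,0],[0,0,-1,0,0,0],[0,0,-1,0,0,0]],
])

```text
clock: 21.2
tool_pos: [0.5451, 0.1357, 0.1715]
orientation: [180.0, 0.0, -76.4]
force: [-0.4, -0.2, 0.0]
opening: 0.0515
gripper_force: 0.0
```

```bash
python3 - <<'E'
from h import *
S=snap("scene","s3"); W=cloud(S)
for m,st,cc in brass(S):
    w=W[m]; w=w[~np.isnan(w[:,0])]; z=np.percentile(w[:,2],90)
    print(cc.round(1),st[4],z.round(4),w[w[:,2]>z-.006].mean(0).round(4))
plan([.6358,-.0526,.20],13.7,4)
E
```

```text
[464.7  21.1] 40 0.0504 [-0.3747  1.4909  0.0472]
[546.5  51. ] 48 0.0483 [0.0741 1.4927 0.0463]
[451.1 106.4] 30 -0.3676 [-0.3802  1.4736 -0.3685]
[349.2 223.7] 70 0.1009 [0.554  0.1313 0.0989]
[377.3 236.9] 65 0.1003 [0.6321 0.1554 0.0986]
[157.  269.3] 240 0.0213 [ 0.346  -0.2853  0.0191]
[135.3 372.8] 102 0.1859 [ 0.7224 -0.4499  0.1869]
from [0.5449 0.1356 0.171 ] [ 1.799e+02 -2.000e-02 -7.640e+01] rows/call 3.0
[0.511, -0.11, -0.072, 0.001, 0.001, -0.786]
[0.514, 0.094, -0.072, 0.001, 0.001, -0.786]
[0.439, 0.284, -0.072, 0.001, 0.001, -0.786]
[0.297, 0.43, -0.072, 0.001, 0.001, -0.786]
```

Emit:
step_arm([
  [[0.17,-0.04,-0.07,0,0,-0.26],[0.34,-0.08,-0.07,0,0,-0.52],[0.51,-0.11,-0.07,0,0,-0.785],[0.51,-0.11,-0.07,0,0,-0.785]],
])

```text
clock: 21.65
tool_pos: [0.5682, 0.0874, 0.1776]
orientation: [179.8, 0.0, -53.8]
force: [-0.0, -0.2, -0.8]
opening: 0.0513
gripper_force: 0.0
```

Emit:
step_arm([
  [[0.17,0.03,-0.07,0,0,-0.26],[0.34,0.06,-0.07,0,0,-0.52],[0.51,0.09,-0.07,0,0,-0.785],[0.51,0.09,-0.07,0,0,-0.785]],
])

```text
clock: 22.05
tool_pos: [0.591, 0.0414, 0.1849]
orientation: [179.9, 0.1, -31.5]
force: [-0.3, 0.3, -0.3]
opening: 0.0516
gripper_force: 0.0
```

Emit:
step_arm([
  [[0.14,0.1,-0.07,0,0,-0.26],[0.29,0.19,-0.07,0,0,-0.52],[0.44,0.28,-0.07,0,0,-0.785],[0.44,0.28,-0.07,0,0,-0.785]],
])

```text
clock: 22.45
tool_pos: [0.614, -0.005, 0.1921]
orientation: [180.0, 0.1, -9.1]
force: [0.2, -0.4, -1.0]
opening: 0.0514
gripper_force: 0.0
```

Emit:
step_arm([
  [[0.1,0.14,-0.07,0,0,-0.26],[0.2,0.29,-0.07,0,0,-0.52],[0.3,0.43,-0.07,0,0,-0.785],[0.3,0.43,-0.07,0,0,-0.785],[0.3,0.43,-0.07,0,0,-0.785],[0.3,0.43,-0.07,0,0,-0.785]],
])

```text
clock: 23.05
tool_pos: [0.6365, -0.0505, 0.1998]
orientation: [-180.0, 0.0, 13.3]
force: [-0.4, 0.2, 0.1]
opening: 0.0517
gripper_force: 0.0
```

```bash
python3 - <<'E'
from h import *
import plant
s=snap("wrist","w7"); c=np.load("cr.npy"); o=plant.get_obs(); print(o['joint_pos'])
W=cloud(s); X=wc(c,W.reshape(-1,3)).reshape(W.shape)
m=(abs(X[...,0]+.245)<.02)&(abs(X[...,1])<.038)&(X[...,2]>.08)&(X[...,2]<.11)
x=X[m]; print(len(x)); top=x[x[:,2]>.0995] if len(x) else x; print('sleeve top',top.mean(0) if len(top) else None, x[:,0].min() if len(x) else 0,x[:,0].max() if len(x) else 0, x[:,2].max() if len(x) else 0)
k=cw(c,[(-.245,0,.073),(-.125,-.1,.04),(-.085,-.095,.04)]); print(k, proj(s,k))
plan(k[0],13.7)
E
```

```text
[ 1.29284208e+01  1.81602553e+01 -6.36486652e+00 -1.08126753e-02
 -6.54924065e+01  9.04762964e+01]
2803
sleeve top [-0.24487767 -0.00129229  0.10105875] -0.2550030920511199 -0.23490012622173176 0.10345729854256817
[[ 0.63579619 -0.05257987  0.073     ]
 [ 0.70449512  0.08770718  0.04      ]
 [ 0.69015434  0.12538134  0.04      ]] [[317.48760402 227.77304573]
 [165.49145627  96.26984404]
 [116.10849643 103.27562908]]
from [ 0.6366 -0.0506  0.1999] [-1.7999e+02  2.0000e-02  1.3400e+01] rows/call 2.0
[-0.006, 0.009, 0.635, -0.0, 0.0, -0.005]
[-0.006, 0.009, 0.635, -0.0, 0.0, -0.005]
```

View pics/w7.png

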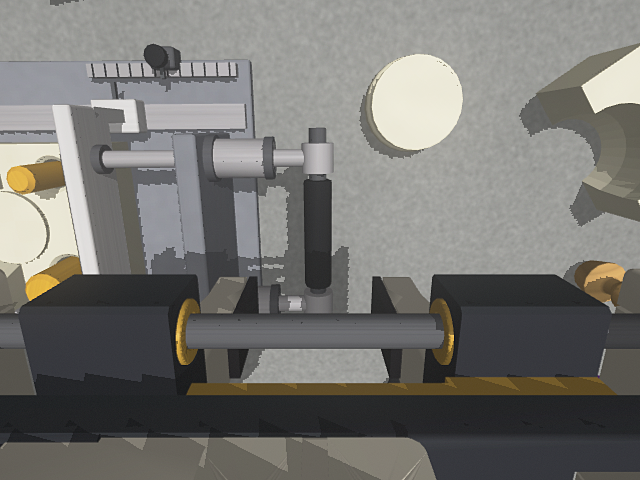

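The wrist view shows the handle sleeve at (317,232), both keys standing in their sockets at left, the clamp at (160,57) and the jaw's shoe pointer near (115,90). Depth confirms the sleeve at x=-0.245, top 0.102. Going down to grip it.

Emit:
step_arm([
  [[-0.006,0.009,0.3,0,0,-0.005],[-0.006,0.009,0.6,0,0,-0.008],[-0.006,0.009,0.8,0,0,-0.008],[-0.006,0.009,0.8,0,0,-0.008],[-0.006,0.009,0.8,0,0,-0.008]],
])

```text
clock: 23.6
tool_pos: [0.6368, -0.0521, 0.1206]
orientation: [180.0, 0.0, 13.8]
force: [-0.4, -0.5, 0.7]
opening: 0.0516
gripper_force: 0.0
```

```bash
python3 - <<'E'
from h import *
plan([.6358,-.0526,.073],13.7)
E
```

```text
from [ 0.6368 -0.0521  0.1206] [1.7998e+02 1.0000e-02 1.3760e+01] rows/call 1.0
[-0.011, 0.002, 0.476, 0.001, 0.0, 0.002]
```

Emit:
step_arm([
  [[-0.01,0.003,0.15,0,0,0],[-0.01,0.003,0.3,0,0,0],[-0.01,0.003,0.42,0,0,0],[-0.01,0.003,0.47,0,0,0],[-0.01,0.003,0.47,0,0,0]],
])

```text
clock: 24.1
tool_pos: [0.6358, -0.053, 0.0731]
orientation: [180.0, 0.0, 13.8]
force: [-0.1, -0.4, -0.0]
opening: 0.0516
gripper_force: 0.0
```

Emit:
step_arm([
  [[0,0,0,0,0,0],[0,0,0,0,0,0],[0,0,0,0,0,0],[0,0,0,0,0,0],[0,0,0,0,0,0],[0,0,0,0,0,0],[0,0,0,0,0,0],[0,0,0,0,0,0]],
], jaw=255)

```text
clock: 24.9
tool_pos: [0.6359, -0.053, 0.0733]
orientation: [180.0, -0.0, 13.8]
force: [-0.6, 0.1, 2.5]
opening: 0.0191
gripper_force: 30.0
```

```bash
python3 - <<'E'
from h import *
import plant
c=np.load("cr.npy"); o=plant.get_obs(); print(wc(c,o['tool_pos']),o['force'],o['opening'],o['orientation'])
s=load("w7"); W=cloud(s)
# clamp block & jaw shoe from depth/cloud, cradle frame
X=wc(c,W.reshape(-1,3)).reshape(W.shape); g=s['p'].mean(-1)
for v in range(66,100,2): print(v,' '.join('%3d'%t for t in g[v,100:184:2]))
for a,z in(((115,90),.04),((165,75),.04)): print(a,wc(c,plane(s,*a,z)))
m=(X[...,1]<-.105)&(X[...,2]>.034)&(X[...,0]>-.2)&(X[...,0]<-.05)&(X[...,1]>-.16); x=X[m]; print(len(x),np.median(x,axis=0),x.min(0),x.max(0))
plan(cw(c,[-.245-.037,0,.073])[0],13.7)
E
```

```text
[[-2.45466319e-01  3.24811828e-05  7.33193624e-02]] [-0.59113636  0.09839071  2.46739142] 0.019109407196920575 [ 1.79995181e+02 -1.94897301e-02  1.37982106e+01]
66 175 182  43 188 176 176 177 180 101 192 178 177 178 179 146 125 180 179 179 179 182  71 182 179 185 125  48  56  54  49  49  50  61  70  68  93  92  82  64  59 123 184
68 175 180  66 191 178 176 177 178 105 118 180 178 177 178 183  89 181 179 179 180 181  55 188 179 180 186  64  60  62  57  78  75  56  59  58  63  60  53  57  51 130 185
70 176 179  99 146 178 175 177 178 183 121 180 177 179 179 183  70 182 179 179 178 183  45 191 181 180 183 108  57 109  88  71  73  57  71  88  88  88  88  90 204  93 184
72 175 177 146 120 178 176 177 176 181  71 181 178 178 179 180  58 187 180 178 179 184  36 192 179 180 183 105  69 121 118  66  77  52 126  84 115 116 111 126 187  71 186
74 176 176 180  88 180 176 176 178 180  57 185 179 179 178 186  44 193 181 181 180 185  66 197 182 181 183 192  87  82 118  80  78  57 124  90 195 120 196 187 188  72 190
76 182 181 182  78 184 183 183 183 185  53 191 184 184 184 153  80 161 153 153 154 1
[... 1603 characters left out ...]
47 149 149 149 151 151
96 151 150 149 149 150 154 109 103  51 106  95  95 158 151 150 150 151 152 152 153 154 152 153 152 151 152 153 151 152 152 153 152 151 150 150 148 148 149 151 151 151 150
98 146 146 147 145 148 149 117  99  68  93 155  95 153 149 148 149 151 149 154 154 155 152 152 151 150 150 152 153 152 152 151 151 150 151 150 149 151 151 150 150 149 150
(115, 90) [[-0.0856082  -0.10491846  0.04      ]]
(165, 75) [[-0.12639997 -0.11565229  0.04      ]]
822 [-0.12719086 -0.12578277  0.05071354] [-0.13528994 -0.13676825  0.0340217 ] [-0.08299585 -0.10501758  0.05648425]
from [ 0.6359 -0.053   0.0733] [ 1.80e+02 -2.00e-02  1.38e+01] rows/call 1.0
[-0.0, 0.365, 0.003, 0.0, -0.001, 0.003]
```

Emit:
step_arm([
  [[0,0.04,0,0,0,0],[0,0.08,0,0,0,0],[0,0.12,0,0,0,0],[0,0.16,0,0,0,0],[0,0.2,0,0,0,0],[0,0.24,0,0,0,0],[0,0.28,0,0,0,0],[0,0.32,0,0,0,0],[0,0.35,0,0,0,0],[0,0.37,0,0,0,0],[0,0.37,0,0,0,0],[0,0.37,0,0,0,0],[0,0.37,0,0,0,0]],
])

```text
clock: 26.2
tool_pos: [0.6442, -0.087, 0.0733]
orientation: [-179.9, -0.0, 13.8]
force: [-4.9, 10.7, 6.4]
opening: 0.019
gripper_force: 30.0
```

```bash
python3 - <<'E'
from h import *
import plant
c=np.load("cr.npy"); o=plant.get_obs(); print(wc(c,o['tool_pos']),o['force'],o['opening'],o['orientation'])
s=snap("wrist","w8"); T=snap("top","t8"); S=snap("scene","s8")
k=cw(c,[(-.122,-.095,.04),(-.1255,-.105,.04)])
for x in(s,T,S): print(proj(x,k).round(1).tolist())
g=s['p'].mean(-1); p=proj(s,k).mean(0).round().astype(int); print(p)
x0,y0=max(p[0]-45,0),max(p[1]-35,0)
a=cv2.resize(s['p'][y0:y0+60,x0:x0+90,::-1],(720,480),interpolation=cv2.INTER_NEAREST)
q=proj(S,k).mean(0).round().astype(int); b=cv2.resize(S['p'][q[1]-15:q[1]+15,q[0]-25:q[0]+25,::-1],(200,120),interpolation=cv2.INTER_NEAREST)
print('origin',x0,y0,'scene origin',q-[25,15])
f=np.zeros((600,720,3),np.uint8); f[:480]=a; f[480:,:200]=b; cv2.imwrite("pics/fin.png",f)
E
```

```text
[[-2.80417520e-01  4.07881566e-05  7.32643920e-02]] [-4.9055337  10.65027771  6.43855429] 0.019000733114150934 [-1.79875257e+02 -1.28778641e-02  1.38076146e+01]
[[-18.4, 80.2], [-16.0, 57.2]]
[[309.5, 190.5], [309.8, 186.7]]
[[372.2, 280.7], [374.8, 283.5]]
[-17  69]
origin 0 34 scene origin [348 267]
```

The pointers have left the wrist view, so I'll use the last picture on a montage of earlier wrist crops to measure the pointer gap.

```bash
python3 - <<'E'
from h import *
f=np.zeros((600,800,3),np.uint8)
def put(n,x0,y0,w,h,k,X,Y):
    a=load(n)['p'][y0:y0+h,x0:x0+w,::-1]; f[Y:Y+h*k,X:X+w*k]=cv2.resize(a,(w*k,h*k),interpolation=cv2.INTER_NEAREST)
put("w7",100,60,80,40,10,0,0)
put("w1",183,150,40,62,3,0,410)
put("w5",180,210,50,48,4,150,405)
put("t1",295,168,30,30,6,370,410)
put("s1",360,265,40,30,6,555,410)
cv2.imwrite("pics/fin.png",f)
E
```

```text
(no output)
```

View pics/fin.png

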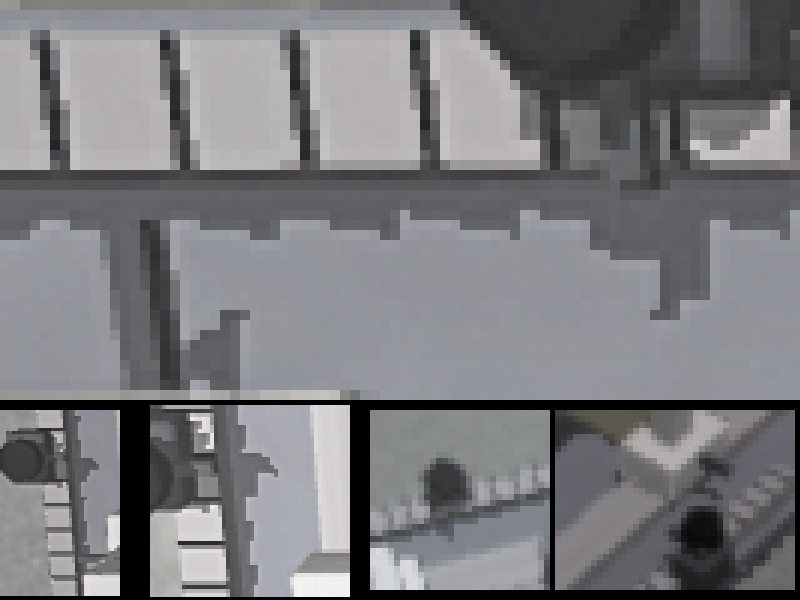

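The montage shows, in w7, the jaw pointer's tip centre at pixel (111.9,81.5) and the index pointer's tip at (161.7,77.8). In w1 the index tip is at about (204,167), and in w5 at about (196,224.5).

```bash
python3 - <<'E'
from h import *
import plant
c=np.load("cr.npy")
for z in(.04,.0415):
    for n,u,v in(("w7",111.9,81.5),("w7",161.7,77.8),("w1",204,167.2),("w5",196,224.5)): print(z,n,wc(c,plane(load(n),u,v,z)).round(4))
# jaw top travel seen by depth: w7(rest, t1) vs t8
for n in("t1","t8"):
    s=load(n);X=wc(c,cloud(s).reshape(-1,3)); m=(abs(X[:,2]-.115)<.006)&(X[:,0]>-.15)&(X[:,0]<-.06)&(abs(X[:,1])<.09); print(n,np.median(X[m],0),m.sum())
o=plant.get_obs(); print(wc(c,o['tool_pos']),o['force'])
E
```

```text
0.04 w7 [[-0.0841 -0.1112  0.04  ]]
0.04 w7 [[-0.1236 -0.1136  0.04  ]]
0.04 w1 [[-0.1223 -0.1139  0.04  ]]
0.04 w5 [[-0.125 -0.113  0.04 ]]
0.0415 w7 [[-0.0849 -0.111   0.0415]]
0.0415 w7 [[-0.1241 -0.1134  0.0415]]
0.0415 w1 [[-0.1224 -0.1135  0.0415]]
0.0415 w5 [[-0.1254 -0.1125  0.0415]]
t1 [-0.08625954 -0.00161016  0.11246775] 319
t8 [nan nan nan] 0
[[-2.80405049e-01  7.52884901e-06  7.32900810e-02]] [-4.45596351 11.04240214  6.26419183]
  return _methods._mean(a, axis=axis, dtype=dtype,
  ret = um.true_divide(
```

Emit:
step_arm([
  [[0,0.015,0,0,0,0],[0,0.03,0,0,0,0],[0,0.045,0,0,0,0],[0,0.045,0,0,0,0],[0,0.045,0,0,0,0],[0,0.045,0,0,0,0]],
])

```text
clock: 26.95
tool_pos: [0.6452, -0.0911, 0.0733]
orientation: [-179.9, -0.0, 13.8]
force: [-3.9, 11.4, 6.4]
opening: 0.0194
gripper_force: 30.0
```

```bash
python3 - <<'E'
from h import *
import plant
c=np.load("cr.npy"); o=plant.get_obs(); print(wc(c,o['tool_pos']),o['force'],o['opening'])
S=snap("scene","s9"); T=snap("top","t9"); s=snap("wrist","w9")
def reg(im1,im2,n,x,y,w,h):  # shift of a patch between pictures
    a=load(im1)['p'][y:y+h,x:x+w]; b=load(im2)['p'][y-30:y+h+30,x-45:x+w+45]
    r=cv2.matchTemplate(b,a,cv2.TM_CCOEFF_NORMED); _,m,_,l=cv2.minMaxLoc(r)
    i,j=l; sub=lambda p,q,t:(p-t)/(2*(p-2*q+t))
    return n,np.array([l[0]-45+sub(r[j,i-1],r[j,i],r[j,i+1]),l[1]-30+sub(r[j-1,i],r[j,i],r[j+1,i])]).round(2),round(m,3)
# jaw travel from scene: predicted pixel shift of jaw end corner per mm
for P in ((-.082,-.085,.11),(-.085,-.09,.045)):
    q0,q1=proj(S,cw(c,[P,(P[0]-.0393,P[1],P[2])])); print('scene pred 39.3mm',q0.round(1),(q1-q0).round(2))
    x,y=q0.round().astype(int); print(reg("s1","s9","jaw",x-9,y-7,18,14))
q0,q1=proj(T,cw(c,[(-.085,-.085,.11),(-.1243,-.085,.11)])); print('top pred',q0,q1-q0); x,y=q0.round().astype(int); print(reg("t1","t9","jawtop",x-9,y-8,18,16))
for n in("w7","w9"):
    X=wc(c,cloud(load(n)).reshape(-1,3)); 
    h=X[(X[:,0]<-.225)&(X[:,0]>-.31)&(abs(X[:,1]+.055)<.008)&(abs(X[:,2]-.095)<.02)]
    b=X[(X[:,0]<-.145)&(X[:,0]>-.18)&(abs(X[:,1])<.07)&(abs(X[:,2]-.12)<.002)]
    print(n,len(h),np.percentile(h[:,0],[1,5]),len(b),b.mean(0) if len(b) else '')
E
```

```text
[[-2.84656605e-01  3.03002206e-05  7.32632181e-02]] [-3.8649223  11.36007739  6.40338264] 0.019354220257744637
scene pred 39.3mm [380.6 246.4] [-10.76   8.82]
('jaw', array([ 9.91, -5.61], dtype=float32), 0.598)
scene pred 39.3mm [380.3 269.6] [-10.47   8.97]
('jaw', array([-10.28,   8.95], dtype=float32), 0.951)
top pred [295.46221784 191.58258127] [14.75328771 -3.97592172]
('jawtop', array([-14.44,  13.84], dtype=float32), 0.702)
w7 1009 [-0.25578112 -0.25420645] 3355 [-0.16322505 -0.02304889  0.11979727]
w9 7195 [-0.29396629 -0.29150585] 0
```

```bash
python3 -c "
from plant import *
print(close_job())"
```

```text
the job is handed in; nothing more can be done
None
```

Job handed in at about 27 s: both brass keys are seated in their sockets, and the jaw is held about 39.2 mm back, against a measured 39.3 mm to the index mark. That last alignment is calculated from arm travel and a camera match rather than seen, because the pointers were out of the wrist camera's view while I held the handle.

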